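# Set the hall tray again after dusting

## Task

The hall tray has been wiped, and its things are still lying on the cork mat: please lay the tray again, with left and right as seen from the robot's side of the console. Set the ring dish down gently at the left end and lay the remote at the right end, straight across the tray with its infrared window away from the robot, each midway between front and back and about 2.5 cm clear of its end rim; lay the bottle opener halfway between those two, parallel to the remote and also midway between front and back, its head away from the robot, and put the whistle in the ring dish. Leave the candle, the glasses case and the potted succulent where they stand.

Things in the scene. Friction and masses are not known exactly. Their poses are not given: they have to be found in the camera images.
- tray: dark wooden tray, fixed, outside 200 (x) by 360 mm (y), in the left or right half of the console, turned up to 0.25 rad. Origin: centre of its underside, on the console; x points to the back, away from the robot, y to the left end as seen from the robot. Floor 8 mm above the origin, clear 184 by 344 mm; rims 8 mm wide, tops 22 mm above the origin. A small brass handle outside each end
- mat: cork mat, fixed, 360 (x) by 380 (y) by 3 mm, lying in the other half of the console; the four loose things start on it, spread apart. Origin: centre of its underside
- ring_dish: small round white ceramic ring dish, 110 g, 70 mm across the rim, 58 mm across the foot, 17 mm high, wall 5 mm, inner floor 5 mm above its underside. Origin: centre of its underside, z up. Can be gripped across its rim from above
- remote: black remote with rubber keys up, 120 g, 150 mm long (x), 44 wide (y), 18 high. +x points to the front end with the amber infrared window at its edge, small red round key and key ring. Origin: on the underside, 20 mm behind mid-length (body from x = -55 to +95 mm); mid-length and balance point at x = +20 mm. On the mat it points away from the robot, within 0.6 rad
- opener: stainless bottle opener, 130 g, flat, 130 mm long (x), 8 thick: handle 16 mm wide from x = -40 to +55 mm, then a round open head 37 mm wide to x = +90. +x points to the head. Origin: on the underside, on the handle's middle line; mid-length, about the balance point, is at x = +25 mm, on the handle. On the mat the head points away from the robot, within 0.6 rad
- whistle: red plastic pea whistle, 18 g, lying on its flat side, 42 mm long (x), 24 wide (y), 20 high: a round barrel 24 mm in diameter, its axis upright, centred at x = -9 mm, and a mouthpiece 8 mm thick that runs off it towards +x along the +y side (y = 4 to 12 mm). Origin: on the underside, in the middle of the length
- candle: bystander: amber glass candle jar with a wooden lid, 75 mm in diameter, 90 mm high, standing behind the tray. Origin: centre of its underside
- glasses_case: bystander: blue glasses case, 158 mm long (its y) by 62 by 38 mm high, lying in front of the tray. Origin: centre of its underside
- succulent: bystander: succulent in a terracotta pot 76 mm across, about 100 mm high with its leaves, standing behind the tray. Origin: centre of its underside
There are look-alikes about, which are no part of the job. There is more than one size of the ring_dish; the job needs the middle-sized. Of the things that look like the opener, the smaller one is meant.

How it is judged:
At the end, for the whole second after the job is handed in: Flat on the tray floor: dish at left end, remote at right end (window to the back), edges 25±13 mm from the end rims; opener (head to the back) within 15 mm of halfway; all midway front to back ±14 mm, remote and opener straight within 10°. Whistle in the dish. All released, at rest (y of ring_dish in the frame of tray between 0.099 and 0.125 m and x of ring_dish in the frame of tray between -0.014 and 0.014 m and z of each of ring_dish, remote, opener in the frame of tray below 0.012 m and angle between each of ring_dish, remote, opener's own z axis and vertical below 0.08 rad and y of remote in the frame of tray between -0.139 and -0.111 m and x of remote in the frame of tray between -0.034 and -0.006 m and angle between the x axis of remote and the x axis of tray, either way round below 0.17 rad and horizontal distance between opener and ring_dish between 0.108 and 0.141 m and horizontal distance between opener and remote between 0.099 and 0.132 m and y of opener in the frame of tray between -0.035 and 0.015 m and x of opener in the frame of tray between -0.039 and -0.011 m and angle between the x axis of opener and the x axis of remote, either way round below 0.2 rad and horizontal distance between whistle and ring_dish below 0.016 m and z of whistle in the frame of ring_dish below 0.016 m and linear speed of each of ring_dish, remote, opener, whistle below 0.01 m/s); the robot touches nothing.
It fails at once if the ceramic dish is dropped or slammed down on the tray (faster than 0.5 m/s, a fall of over about 13 mm) (linear speed of ring_dish above 0.5 m/s and horizontal distance between ring_dish and tray below 0.2 m and z of ring_dish in the frame of tray below 0.035 m).
It fails at once if the candle is disturbed (moved more than 15 mm) (distance of candle from where it was at the start of the episode above 0.015 m).
It fails at once if the glasses case is disturbed (moved more than 15 mm) (distance of glasses_case from where it was at the start of the episode above 0.015 m).
It fails at once if the succulent is disturbed (moved more than 15 mm) (distance of succulent from where it was at the start of the episode above 0.015 m).
It also fails if it takes over 112 s, if anything falls off the work surface, if the arm or the gripper's body presses on something with over 40 N, if the wrist force passes 120 N, or if a joint passes its speed limit or range.

## Robot

A 6-joint arm with a two-finger parallel gripper is mounted at the origin on the work surface. World frame = base frame: x ahead of the robot, y to its left, z up, the work surface at z = 0. Lengths are in m, angles in rad, forces in N, time in s.
With the tool pointing down it reaches from about 0.3 to 0.85 m from the base axis. Payload 4.2 kg.
Tool frame: the origin (TCP) lies on the centre line of the jaws, within the pads' length; the fingertips stand 22 mm ahead of it and the grasp point (between the pads) lies 3 mm ahead of it; z points along the fingers, y is the line along which they close (so a half turn about z gives the same grasp; the last joint's range is limited). The gripper opens to 91 mm and grips with 3 to 60 N. Pads are 32 mm wide; open, the fingers measure 118 mm over their backs; the gripper's body (76 mm by 178 mm) begins 60 mm behind the grasp point.
Start: joints at [1.173, 0.32, 1.565, -0, 1.257, -0.02], TCP at [0.212, 0.534, 0.236] pointing down, gripper open.
Joint ranges: [-3.11, 3.11], [-0.84, 2.01], [0.21, 2.61], [-1.34, 4.49], [0.05, 2.63], [-2.56, 2.56]. Speed limits (rad/s): [2.57, 2.57, 3.14, 3.14, 3.14, 3.14].

## Interface

Orientations are given as a unit quaternion [x, y, z, w].
In Python, from cell import r, optics, order, finder gives the robot as it stands.
- The arm moves only by the tool send_rows, never from a script. Its argument "steps" is a list of rows, each a list of 7 numbers: the shift along the tool's x, y, z in shares of 750 mm (1.0 is 750 mm), then the turn, a rotation vector about the tool's x, y, z in shares of 2 rad (1.0 is 2 rad), then the opening, from -1 (shut) to 1 (fully open). A call has 1 to 20 rows; each row is the pose to reach, as a shift and turn from the pose commanded when the call began, along the tool's axes at that moment; what a row does not reach only later rows make up. A row lasts 1/10 s, in which the tool goes at most 50 mm and 8.59 degrees, less where a joint would pass 70% of its speed; a pose out of reach is approached as far as the arm can. A shift or turn number past 1, either way, is cut back to 1. A call with a gripper value outside its range is refused whole. The fingers move at their own pace and stop on an object; "grip_force" is the grip in N (left out, the last holds). Time passes only in rows, so rows that repeat a pose let the fingers close. It gives the time, the measured TCP pose, the force, the opening and the grip force at its end, in the units of the state.
- r.state(): the state, without advancing time (a new reading comes with each control period).
- optics.grab_frame(name): name is "scene" or "top" or "wrist"; returns the picture (384x512x3 uint8, red, green, blue); there is no depth.
- optics.camera_model(name): a dict with "intrinsics" (3x3 intrinsics, pixels), "world_to_cam" (4x4, takes a point from world to camera coordinates). Camera axes: x right, y down, z forward; pixel columns grow to the right and rows downward; lengths in m; the calibration is good to about 2 mm. A picture is of the moment at which its call begins: read the wrist's pose just before it. camera_model takes no time and is no camera call; for the wrist camera it gives the pose at the moment of the call.
- order.finish_job(): hands the job in; it is judged then, once.
Trained networks look in the newest picture that a camera, given by its name, has taken for a name from the list of things; names that differ only in an ending like _2 or _b are one class to them, and where a whole thing is asked for, a point or a joint stands for the part that bears it (a point fixed in the world has none). Each returns a list of dicts, best first, with "score" (0 to 1); they miss things now and then, are a little off and sometimes report something else, mostly with a low value. They report only what shows in the picture. A call takes as long as a camera call. They do not tell look-alikes from the thing itself.
- finder.masks_of(camera, target): "pixels" (384x512 bool, what is visible of it) and "at" ([column, row] in pixels, amid what is visible of it).
The state is a dict: "time": time; "joint_positions": joint angles; "joint_vel": joint speeds; "joint_efforts": joint torques, N m; "tool_pos": TCP position; "ee_rot": TCP orientation; "force": force on the tool from outside, world axes, zero at the start; "moment": the same for the moment, N m; "finger_gap": finger opening in m; "grasp_force": force on a finger pad.
Only numpy, scipy, OpenCV 4.12 (cv2) and the standard library are available. Lean on these libraries where they do the work, as an engineer would, in place of code of your own. Each camera call takes 0.05 s, during which the arm holds its last target. There are 200 camera calls.

## Working session

There is one attempt and no reset: what is moved stays moved. The work goes in short steps, Python scripts to look and compute and a tool call to move; the robot and the scene stay as the last step left them, time stands still between calls to the robot, and variables do not carry over. Pictures are saved under pics/ and viewed, at most 14 in all, crops included, and the job is handed in when it is done.

Besides the shell and the picture viewer there is one more tool, called after "Request:" by a JSON object that holds its "method" and its "body", one argument or row to a line. send_rows: Moves the arm, as the interface text tells. Its arguments: {"type":"object","properties":{"steps":{"type":"array"},"grip_force":{"type":"number"}},"required":["steps"]}

```bash
ls; mkdir -p pics; python3 - <<'E'
from cell import r, optics, order, finder
import cv2,numpy as np
print(r.state())
for n in("top","scene"):
    im=optics.grab_frame(n); cv2.imwrite(f"pics/{n}0.png",im[:,:,::-1])
    c=optics.camera_model(n); print(n,np.round(c["intrinsics"],1).tolist(),np.round(c["world_to_cam"],4).tolist())
c=optics.camera_model("wrist"); print(np.round(c["intrinsics"],1).tolist(),np.round(c["world_to_cam"],4).tolist())
im=cv2.imread("pics/top0.png"); cv2.imwrite("pics/top0b.png",cv2.resize(im,(800,600),interpolation=cv2.INTER_CUBIC))
E
```

```text
pics
{'time': 0.0, 'joint_positions': array([ 1.17298943e+00,  3.20273297e-01,  1.56566858e+00, -2.35307555e-05,
        1.25738484e+00, -1.99809703e-02]), 'joint_vel': array([-0.00049769,  0.00132902,  0.00161225,  0.00059508,  0.00021223,
        0.00053547]), 'joint_efforts': array([ 5.88061394e-04, -4.12437844e+01, -2.31969184e+01,  7.25784805e-02,
        4.56587272e-02, -1.30205281e-04]), 'tool_pos': array([0.21193428, 0.53401983, 0.23513499]), 'ee_rot': array([ 1.87787664e-01,  9.82209265e-01, -8.50500406e-04, -1.68856767e-04]), 'force': array([ 0.8443183 , -0.56249658,  0.21628988]), 'moment': array([-0.04943036, -0.03107056, -0.00510609]), 'grasp_force': 0.0, 'finger_gap': 0.09124388658513731}
top [[417.2, 0.0, 259.1], [0.0, 417.2, 195.9], [0.0, 0.0, 1.0]] [[-0.0287, -0.9995, -0.0138, 0.1199], [-0.9869, 0.0305, -0.1582, 0.6033], [0.1586, 0.0091, -0.9873, 1.0809], [0.0, 0.0, 0.0, 1.0]]
scene [[490.8, 0.0, 250.9], [0.0, 490.8, 186.4], [0.0, 0.0, 1.0]] [[0.7627, 0.6467, 0.0128, -0.505], [0.4196, -0.4795, -0.7707, -0.1808], [-0.4923, 0.5932, -0.637, 1.9105], [0.0, 0.0, 0.0, 1.0]]
[[273.3, 0.0, 254.5], [0.0, 273.3, 188.8], [0.0, 0.0, 1.0]] [[0.3688, 0.9295, -0.0001, -0.574], [0.8955, -0.3553, 0.2681, -0.0307], [0.2491, -0.099, -0.9634, 0.3903], [0.0, 0.0, 0.0, 1.0]]
```

View pics/top0b.png

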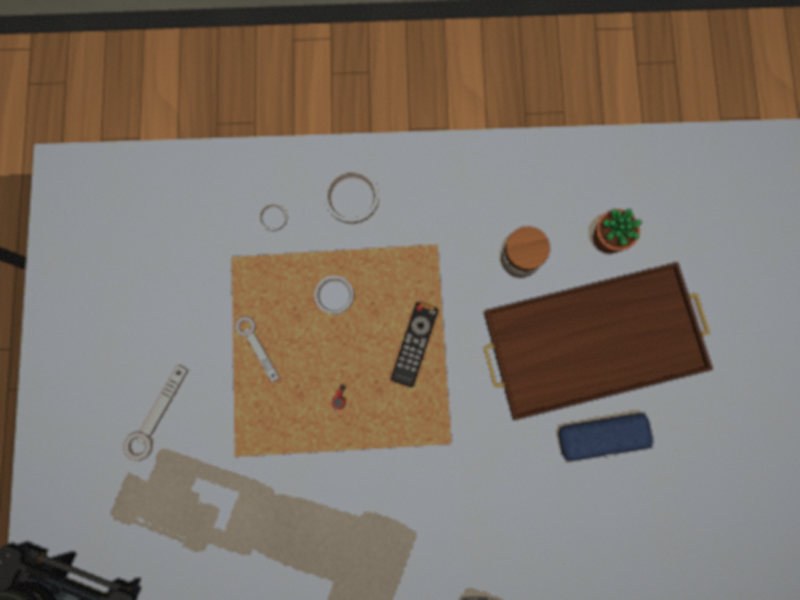

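View pics/scene0.png

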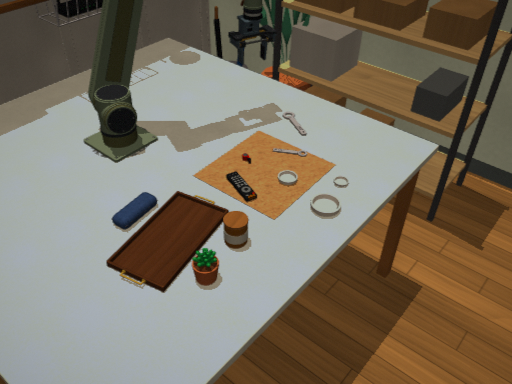

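The top view (800 px scale) shows these candidates:
- **Ring dish:** on the mat at (333,295); the other two are small at (273,217) and large at (353,198). Middle-sized is the one on the mat.
- **Opener:** on the mat at (258,348), and a longer one at (155,412). The smaller is the one on the mat.
- **Single candidates:** remote (414,345), whistle (340,397), tray (598,340), candle (526,248), case (605,437), succulent (618,230).

Next I'll measure them and take a close crop.

```bash
cat > h.py <<'E'
from cell import r, optics, order, finder
import cv2,numpy as np
from scipy.spatial.transform import Rotation as R
def back(c,px,z):
    K,T=c["intrinsics"],c["world_to_cam"]; px=np.atleast_2d(np.asarray(px,float))
    d=(np.linalg.inv(K)@np.c_[px,np.ones(len(px))].T).T@T[:3,:3]
    o=-T[:3,:3].T@T[:3,3]
    return (o+d*((z-o[2])/d[:,2])[:,None])[:,:2]
def masks(cam,t,c,z,smin=.3):
    out=[]
    for m in finder.masks_of(cam,t):
        if m["score"]<smin: continue
        k=m["pixels"].astype(np.uint8)
        cs=max(cv2.findContours(k,0,cv2.CHAIN_APPROX_NONE)[0],key=len)[:,0]
        w=back(c,cs,z); (cx,cy),(a,b),th=cv2.minAreaRect((w*1000).astype(np.float32))
        if a<b: a,b,th=b,a,th+90
        out.append((t,round(m["score"],2),np.round(m["at"]).tolist(),"c",round(cx),round(cy),"LxW",round(a),round(b),"th",round(((th+90)%180-90)*np.pi/180,3)))
    return out
def totool(goal,yaw=None):
    """mm shift in tool axes & turn about tool z so that tool y lies along world angle yaw (mod pi)"""
    s=r.state(); Q=R.from_quat(s["ee_rot"]).as_matrix()
    print("tool",np.round(s["tool_pos"]*1000,1),"shift",np.round(Q.T@(np.array(goal)-s["tool_pos"]*1000),1))
    if yaw is not None:
        y=np.arctan2(Q[1,1],Q[0,1]); d=(yaw-y+np.pi/2)%np.pi-np.pi/2
        print("turn about tool z",round(-d,3),"j6",s["joint_positions"][5])
E
python3 - <<'E'
from h import *
im=optics.grab_frame("top"); c=optics.camera_model("top")
for t,z in dict(tray=.022,mat=.003,ring_dish=.02,remote=.021,opener=.011,whistle=.023,candle=.09,glasses_case=.03,succulent=.06).items():
    for m in masks("top",t,c,z): print(*m)
cv2.imwrite("pics/crop1.png",cv2.resize(im[110:300,70:300,::-1],None,fx=3,fy=3,interpolation=cv2.INTER_CUBIC))
E
```

```text
tray 0.98 [383.0, 219.0] c 544 -233 LxW 395 204 th -1.359
mat 0.73 [218.0, 229.0] c 543 223 LxW 381 364 th -1.539
ring_dish 0.82 [175.0, 140.0] c 784 338 LxW 50 48 th 0.757
ring_dish 0.6 [224.0, 126.0] c 820 194 LxW 100 99 th 0.785
ring_dish 0.58 [214.0, 188.0] c 638 230 LxW 62 62 th -0.031
opener 0.58 [165.0, 217.0] c 548 362 LxW 125 32 th 0.607
opener 0.57 [101.0, 265.0] c 442 545 LxW 177 49 th -0.447
whistle 0.56 [216.0, 257.0] c 455 221 LxW 38 22 th -0.014
candle 0.62 [334.0, 156.0] c 689 -102 LxW 89 73 th -0.819
glasses_case 0.6 [384.0, 278.0] c 376 -233 LxW 162 67 th -1.438
succulent 0.72 [395.0, 148.0] c 726 -269 LxW 94 73 th -0.856
```

View pics/crop1.png

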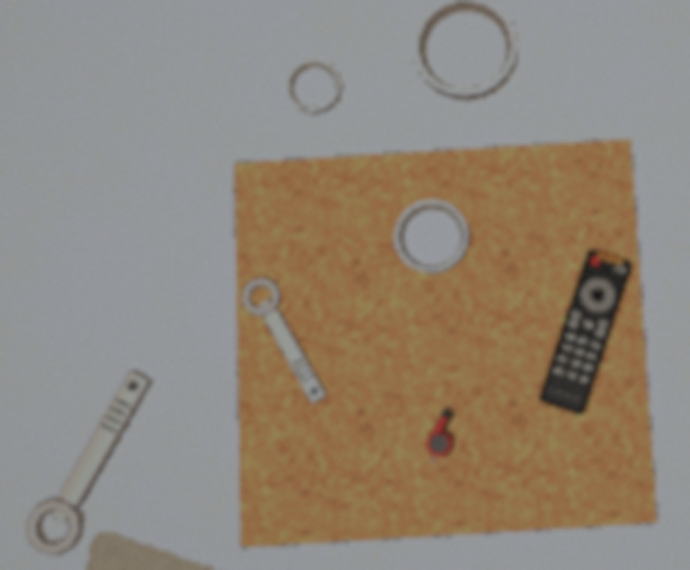

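The crop confirms the choice. The middle dish is on the mat at (432,236). The small opener is at (285,340) with its head to the back-left. The remote is at (585,330) with its window end to the back, and the whistle is at (441,437) with its mouthpiece to the back. Next come the tray corners and the remote, by dark-colour segmentation.

```bash
python3 - <<'E'
from h import *
im=cv2.imread("pics/top0.png"); c=optics.camera_model("top")
hsv=cv2.cvtColor(im,cv2.COLOR_BGR2HSV)
def fit(mask,box,z,name):
    m=np.zeros(mask.shape,np.uint8); x0,x1,y0,y1=box; m[y0:y1,x0:x1]=mask[y0:y1,x0:x1]
    m=cv2.morphologyEx(m,cv2.MORPH_CLOSE,np.ones((5,5))); m=cv2.morphologyEx(m,cv2.MORPH_OPEN,np.ones((5,5)))
    cs=max(cv2.findContours(m,0,cv2.CHAIN_APPROX_NONE)[0],key=len)[:,0]
    for zz in z:
        w=(back(c,cs,zz)*1000).astype(np.float32); q=cv2.minAreaRect(w); print(name,zz,np.round(q[0],1),np.round(q[1],1),round(q[2],2),np.round(cv2.boxPoints(q)).tolist())
v=hsv[:,:,2]
fit(((v<120)*1).astype(np.uint8),(305,462,165,272),(.022,.011),"tray")
fit(((v<90)*1).astype(np.uint8),(245,285,190,252),(.021,.015),"remote")
red=((hsv[:,:,1]>120)&((hsv[:,:,0]<6)|(hsv[:,:,0]>170))).astype(np.uint8)
n,l,st,ce=cv2.connectedComponentsWithStats(red)
for i in range(1,n):
    if st[i,4]>10: print(st[i],ce[i],back(c,ce[i],.015)*1000)
cv2.imwrite("pics/wh.png",cv2.resize(im[240:272,196:236],None,fx=12,fy=12,interpolation=cv2.INTER_CUBIC))
E
```

```text
tray 0.022 [ 542.6 -233.3] [201.1 365.5] 12.4 [[405.0, -76.0], [484.0, -433.0], [680.0, -390.0], [601.0, -33.0]]
tray 0.011 [ 543.7 -236.4] [203. 369.] 12.4 [[405.0, -78.0], [484.0, -438.0], [682.0, -395.0], [603.0, -34.0]]
remote 0.021 [542.1  88.9] [ 42.5 142. ] 70.02 [[468.0, 93.0], [602.0, 45.0], [616.0, 85.0], [483.0, 133.0]]
remote 0.015 [542.7  88.9] [ 42.8 142.8] 70.02 [[468.0, 93.0], [602.0, 44.0], [617.0, 85.0], [483.0, 133.0]]
[266 195   4   4  12] [267.5        196.66666667] [[609.04293632  78.86040286]]
[213 249   8  13  37] [216.62162162 254.7027027 ] [[452.87146534 222.893766  ]]
```

Measurements agree with the given sizes:

| Thing | Centre (mm) | Angle (rad) |
|---|---|---|
| Tray | (543,-234) | x axis at 0.216 |
| Remote | (544,88) | -0.344 |
| Opener | (548,362) | about 0.6 |
| Dish | (638,230) | n/a |

I'll go above the dish with the closing line at yaw 1.787, which matches the tray.

The rows are not in the units I measure in: shifts go in shares of 750 mm and turns go in shares of 2 rad. I convert before sending: -508 mm is -0.6773, -125 mm is -0.1667, -0.594 rad is -0.297.

Request:
{"method": "send_rows", "body": {
  "steps": [
    [-0.6773, -0.1667, 0.1133, 0, 0, -0.297, 1],
    [-0.6773, -0.1667, 0.1133, 0, 0, -0.297, 1],
    [-0.6773, -0.1667, 0.1133, 0, 0, -0.297, 1],
    [-0.6773, -0.1667, 0.1133, 0, 0, -0.297, 1],
    [-0.6773, -0.1667, 0.1133, 0, 0, -0.297, 1],
    [-0.6773, -0.1667, 0.1133, 0, 0, -0.297, 1],
    [-0.6773, -0.1667, 0.1133, 0, 0, -0.297, 1],
    [-0.6773, -0.1667, 0.1133, 0, 0, -0.297, 1],
    [-0.6773, -0.1667, 0.1133, 0, 0, -0.297, 1],
    [-0.6773, -0.1667, 0.1133, 0, 0, -0.297, 1],
    [-0.6773, -0.1667, 0.1133, 0, 0, -0.297, 1],
    [-0.6773, -0.1667, 0.1133, 0, 0, -0.297, 1],
    [-0.6773, -0.1667, 0.1133, 0, 0, -0.297, 1],
    [-0.6773, -0.1667, 0.1133, 0, 0, -0.297, 1],
    [-0.6773, -0.1667, 0.1133, 0, 0, -0.297, 1]
  ],
  "grip_force": 15
}}

```text
time: 2.1
tool_pos: [0.6372, 0.232, 0.1515]
ee_rot: [-0.109, 0.994, 0.0, 0.0]
force: [0.6, 0.8, 0.2]
finger_gap: 0.0914
grasp_force: 0.0
```

```bash
python3 - <<'E'
from h import *
c=optics.camera_model("wrist"); im=optics.grab_frame("wrist")
cv2.imwrite("pics/w1.png",im[:,:,::-1])
for t,z in dict(ring_dish=.02,remote=.021,opener=.011,whistle=.023).items():
    for m in masks("wrist",t,c,z): print(*m)
totool([638,230,28],1.787)
E
```

```text
ring_dish 0.98 [196.0, 301.0] c 786 189 LxW 95 49 th -1.354
ring_dish 0.79 [249.0, 180.0] c 636 228 LxW 68 67 th -0.733
ring_dish 0.45 [312.0, 297.0] c 756 330 LxW 31 8 th -1.293
remote 0.8 [128.0, 61.0] c 546 90 LxW 148 47 th -0.349
opener 0.65 [398.0, 122.0] c 547 362 LxW 128 35 th 0.599
whistle 0.78 [282.0, 8.0] c 469 219 LxW 23 12 th -0.511
tool [637.8 231.5 151.4] shift [ 1.000e-01 -1.600e+00  1.234e+02]
turn about tool z 0.001 j6 -1.4567771041082234
```

View pics/w1.png

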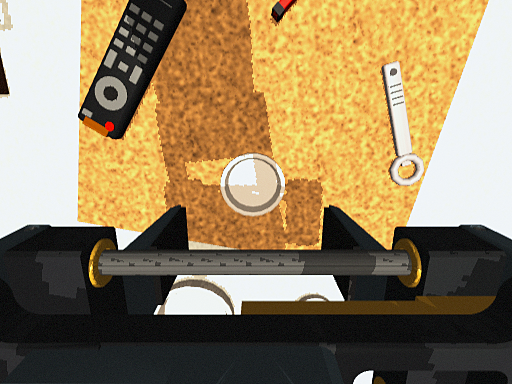

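The wrist view shows the middle dish at (252,184), measured 68 mm across and centred at (636,228). The other measurements agree with the top camera. Descending and gripping.

In the tool's units: 123 mm is 0.164, -2.5 mm is -0.0033.

Request:
{"method": "send_rows", "body": {
  "steps": [
    [0.0013, -0.0033, 0.0667, 0, 0, 0, 1],
    [0.0013, -0.0033, 0.12, 0, 0, 0, 1],
    [0.0013, -0.0033, 0.1467, 0, 0, 0, 1],
    [0.0013, -0.0033, 0.164, 0, 0, 0, 1],
    [0.0013, -0.0033, 0.164, 0, 0, 0, 1],
    [0.0013, -0.0033, 0.164, 0, 0, 0, 1],
    [0.0013, -0.0033, 0.164, 0, 0, 0, 0.2],
    [0.0013, -0.0033, 0.164, 0, 0, 0, 0.2],
    [0.0013, -0.0033, 0.164, 0, 0, 0, 0.2],
    [0.0013, -0.0033, 0.164, 0, 0, 0, 0.2],
    [0.0013, -0.0033, 0.164, 0, 0, 0, 0.2],
    [0.0013, -0.0033, 0.164, 0, 0, 0, 0.2]
  ],
  "grip_force": 15
}}

```text
time: 3.55
tool_pos: [0.638, 0.2285, 0.0286]
ee_rot: [-0.108, 0.994, 0.0, 0.0]
force: [-0.1, 0.3, 3.2]
finger_gap: 0.0686
grasp_force: 15.0
```

In the tool's units: -319 mm is -0.4253, -192 mm is -0.256.

Request:
{"method": "send_rows", "body": {
  "steps": [
    [0, 0, -0.0267, 0, 0, 0, 0.2],
    [0, 0, -0.08, 0, 0, 0, 0.2],
    [0.0133, -0.0227, -0.108, 0, 0, 0, 0.2],
    [0.0413, -0.0693, -0.108, 0, 0, 0, 0.2],
    [0.0693, -0.116, -0.108, 0, 0, 0, 0.2],
    [0.0973, -0.1627, -0.108, 0, 0, 0, 0.2],
    [0.1253, -0.2093, -0.108, 0, 0, 0, 0.2],
    [0.1533, -0.256, -0.108, 0, 0, 0, 0.2],
    [0.1813, -0.3027, -0.108, 0, 0, 0, 0.2],
    [0.2093, -0.3493, -0.108, 0, 0, 0, 0.2],
    [0.2373, -0.396, -0.108, 0, 0, 0, 0.2],
    [0.256, -0.4253, -0.108, 0, 0, 0, 0.2],
    [0.256, -0.4253, -0.108, 0, 0, 0, 0.2],
    [0.256, -0.4253, -0.108, 0, 0, 0, 0.2],
    [0.256, -0.4253, -0.108, 0, 0, 0, 0.2]
  ]
}}

```text
time: 5.05
tool_pos: [0.5189, -0.1238, 0.1087]
ee_rot: [-0.108, 0.994, 0.0, -0.0]
force: [1.0, -0.1, -1.0]
finger_gap: 0.0686
grasp_force: 15.0
```

```bash
python3 - <<'E'
from h import *
c=optics.camera_model("wrist"); im=optics.grab_frame("wrist")
cv2.imwrite("pics/w2.png",im[:,:,::-1])
for m in masks("wrist","tray",c,.022): print(*m)
for m in masks("wrist","ring_dish",c,.1): print(*m)
totool([519,-125,33.6],1.787)
E
```

```text
tray 0.8 [152.0, 148.0] c 508 -207 LxW 322 147 th -1.354
ring_dish 0.98 [254.0, 218.0] c 505 -128 LxW 69 46 th -1.355
ring_dish 0.37 [468.0, 159.0] c 444 -7 LxW 97 58 th 0.028
tool [ 519.  -123.5  108.8] shift [ 0.3 -1.4 75.2]
turn about tool z 0.002 j6 -2.0441247914314165
```

View pics/w2.png

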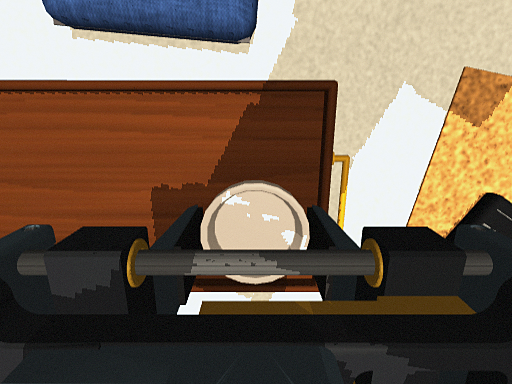

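The dish is held level. The tray's front-left outer rim corner is at about (338,81), which I'll check against the tray fit.

```bash
python3 - <<'E'
from h import *
c=optics.camera_model("wrist")
print(back(c,[[338,81],[0,81],[323,265],[323,290]],.022)*1000)
E
```

```text
[[ 406.75722453  -79.99754602]
 [ 465.68733671 -345.98241208]
 [ 570.19481275  -44.66915247]
 [ 597.25160768  -36.73576326]]
```

The corner matches the expected (407,-80) to within 1 mm. Lowering gently.

In the tool's units: 75.5 mm is 0.1007, 75 mm is 0.1.

Request:
{"method": "send_rows", "body": {
  "steps": [
    [0, -0.0019, 0.04, 0, 0, 0, 0.2],
    [0, -0.0019, 0.0667, 0, 0, 0, 0.2],
    [0, -0.0019, 0.08, 0, 0, 0, 0.2],
    [0, -0.0019, 0.088, 0, 0, 0, 0.2],
    [0, -0.0019, 0.0933, 0, 0, 0, 0.2],
    [0, -0.0019, 0.096, 0, 0, 0, 0.2],
    [0, -0.0019, 0.0987, 0, 0, 0, 0.2],
    [0, -0.0019, 0.1, 0, 0, 0, 0.2],
    [0, -0.0019, 0.1007, 0, 0, 0, 0.2],
    [0, -0.0019, 0.1007, 0, 0, 0, 0.2],
    [0, -0.0019, 0.1007, 0, 0, 0, 0.2]
  ]
}}

```text
time: 6.3
tool_pos: [0.519, -0.126, 0.0336]
ee_rot: [-0.108, 0.994, -0.0, 0.0]
force: [-0.6, -0.5, -0.4]
finger_gap: 0.0689
grasp_force: 15.0
```

In the tool's units: -100 mm is -0.1333, -80 mm is -0.1067.

Request:
{"method": "send_rows", "body": {
  "steps": [
    [0, 0, 0.0008, 0, 0, 0, 0.2],
    [0, 0, 0.0008, 0, 0, 0, 0.2],
    [0, 0, 0.0008, 0, 0, 0, 0.6],
    [0, 0, 0.0008, 0, 0, 0, 0.75],
    [0, 0, 0.0008, 0, 0, 0, 0.75],
    [0, 0, 0.0008, 0, 0, 0, 0.75],
    [0, 0, -0.0133, 0, 0, 0, 0.75],
    [0, 0, -0.0533, 0, 0, 0, 0.75],
    [0, 0, -0.1067, 0, 0, 0, 0.75],
    [0, 0, -0.1333, 0, 0, 0, 0.75],
    [0, 0, -0.1333, 0, 0, 0, 0.75]
  ]
}}

```text
time: 7.4
tool_pos: [0.5212, -0.1264, 0.1373]
ee_rot: [-0.108, 0.994, -0.001, 0.004]
force: [-0.4, -0.2, -0.8]
finger_gap: 0.0795
grasp_force: 0.0
```

```bash
python3 - <<'E'
from h import *
c=optics.camera_model("wrist"); im=optics.grab_frame("wrist")
for m in masks("wrist","ring_dish",c,.025): print(*m)
for m in masks("wrist","candle",c,.09): print(*m)
totool([546,89,120],1.227)
E
```

```text
ring_dish 0.62 [255.0, 181.0] c 518 -127 LxW 68 68 th 0.217
candle 0.75 [230.0, 298.0] c 602 -131 LxW 38 12 th -0.924
tool [ 518.2 -125.7  132.9] shift [-73.2 203.7  12.9]
turn about tool z 0.56 j6 -2.046643863845128
```

The dish landed at tray coordinates (-1.5, 110) mm. Next is the remote.

In the tool's units: 204 mm is 0.272, -73 mm is -0.0973, 0.56 rad is 0.28.

Request:
{"method": "send_rows", "body": {
  "steps": [
    [-0.0973, 0.272, 0.0173, 0, 0, 0.28, 0.75],
    [-0.0973, 0.272, 0.0173, 0, 0, 0.28, 0.75],
    [-0.0973, 0.272, 0.0173, 0, 0, 0.28, 0.75],
    [-0.0973, 0.272, 0.0173, 0, 0, 0.28, 0.75],
    [-0.0973, 0.272, 0.0173, 0, 0, 0.28, 0.75],
    [-0.0973, 0.272, 0.0173, 0, 0, 0.28, 0.75],
    [-0.0973, 0.272, 0.0173, 0, 0, 0.28, 0.75],
    [-0.0973, 0.272, 0.0173, 0, 0, 0.28, 0.75],
    [-0.0973, 0.272, 0.0173, 0, 0, 0.28, 0.75]
  ]
}}

```text
time: 8.45
tool_pos: [0.5461, 0.0878, 0.1201]
ee_rot: [0.172, 0.985, -0.0, -0.0]
force: [-0.3, -0.2, 0.2]
finger_gap: 0.0799
grasp_force: 0.0
```

```bash
python3 - <<'E'
from h import *
c=optics.camera_model("wrist"); im=optics.grab_frame("wrist")
for m in masks("wrist","remote",c,.021): print(*m)
totool([546,89,27],1.225)
E
```

```text
remote 0.91 [255.0, 177.0] c 536 90 LxW 133 44 th -0.357
remote 0.72 [368.0, 38.0] c 452 217 LxW 48 28 th -0.489
tool [546.4  87.9 120.4] shift [ 0.7  0.9 93.4]
turn about tool z 0.0 j6 -1.0866037652012124
```

In the tool's units: 93 mm is 0.124, 80 mm is 0.1067.

Request:
{"method": "send_rows", "body": {
  "steps": [
    [0.0007, 0.0013, 0.06, 0, 0, 0, 0.75],
    [0.0007, 0.0013, 0.1067, 0, 0, 0, 0.75],
    [0.0007, 0.0013, 0.124, 0, 0, 0, 0.75],
    [0.0007, 0.0013, 0.124, 0, 0, 0, 0.75],
    [0.0007, 0.0013, 0.124, 0, 0, 0, -0.3],
    [0.0007, 0.0013, 0.124, 0, 0, 0, -0.3],
    [0.0007, 0.0013, 0.124, 0, 0, 0, -0.3],
    [0.0007, 0.0013, 0.124, 0, 0, 0, -0.3],
    [0.0007, 0.0013, 0.124, 0, 0, 0, -0.3],
    [0.0007, 0.0013, 0.124, 0, 0, 0, -0.3],
    [0.0007, 0.0013, 0.0933, 0, 0, 0, -0.3],
    [0.0007, 0.0013, 0.04, 0, 0, 0, -0.3],
    [0.0007, 0.0013, -0.0067, 0, 0, 0, -0.3],
    [0.0007, 0.0013, -0.0067, 0, 0, 0, -0.3]
  ],
  "grip_force": 25
}}

```text
time: 9.95
tool_pos: [0.5495, 0.0908, 0.1302]
ee_rot: [0.171, 0.985, 0.002, 0.005]
force: [1.0, 0.0, -0.6]
finger_gap: 0.0438
grasp_force: 25.0
```

```bash
python3 - <<'E'
from h import *
c=optics.camera_model("wrist"); im=optics.grab_frame("wrist")
cv2.imwrite("pics/w3.png",im[:,:,::-1])
for m in masks("wrist","remote",c,.12): print(*m)
totool([570,-356,120],1.787)
E
```

```text
remote 0.83 [255.0, 190.0] c 518 102 LxW 85 44 th -0.344
tool [546.4  90.3 125.8] shift [-172.7 -412.2    5.7]
turn about tool z -0.56 j6 -1.0843586900434228
```

View pics/w3.png

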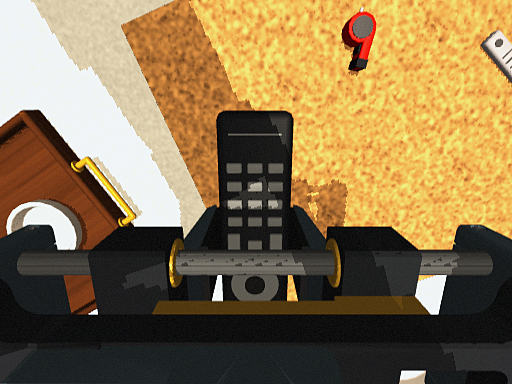

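The remote is held square in the jaws, with its rear end at (255,112). Carrying it to the right end of the tray.

In the tool's units: -412 mm is -0.5493, -173 mm is -0.2307, -0.56 rad is -0.28.

Request:
{"method": "send_rows", "body": {
  "steps": [
    [-0.0227, -0.0547, -0.02, 0, 0, -0.028, -0.3],
    [-0.0453, -0.1093, -0.02, 0, 0, -0.056, -0.3],
    [-0.068, -0.164, -0.02, 0, 0, -0.084, -0.3],
    [-0.0907, -0.2187, -0.02, 0, 0, -0.112, -0.3],
    [-0.1133, -0.2733, -0.02, 0, 0, -0.14, -0.3],
    [-0.136, -0.328, -0.02, 0, 0, -0.168, -0.3],
    [-0.1587, -0.3827, -0.02, 0, 0, -0.196, -0.3],
    [-0.1813, -0.4373, -0.02, 0, 0, -0.224, -0.3],
    [-0.2067, -0.4933, -0.02, 0, 0, -0.252, -0.3],
    [-0.2307, -0.5493, -0.02, 0, 0, -0.28, -0.3],
    [-0.2307, -0.5493, 0.0067, 0, 0, -0.28, -0.3],
    [-0.2307, -0.5493, 0.0067, 0, 0, -0.28, -0.3],
    [-0.2307, -0.5493, 0.0067, 0, 0, -0.28, -0.3]
  ]
}}

```text
time: 11.35
tool_pos: [0.5693, -0.3549, 0.1183]
ee_rot: [-0.108, 0.994, 0.002, -0.002]
force: [0.2, -0.1, -1.0]
finger_gap: 0.0437
grasp_force: 25.0
```

```bash
python3 - <<'E'
from h import *
c=optics.camera_model("wrist"); im=optics.grab_frame("wrist")
cv2.imwrite("pics/w4.png",im[:,:,::-1])
print(back(c,[255,112],.115)*1000)
totool([570,-356,32.5],1.787); print(r.state()["joint_positions"])
E
```

```text
[[ 495.23506538 -371.70462944]]
tool [ 570.  -354.9  119.4] shift [ 0.1 -1.2 86.9]
turn about tool z 0.001 j6 -2.3621733988015157
[-5.74232403e-01  5.53960787e-01  1.48453775e+00  3.78018765e-04
  1.10563988e+00 -2.36217340e+00]
```

View pics/w4.png

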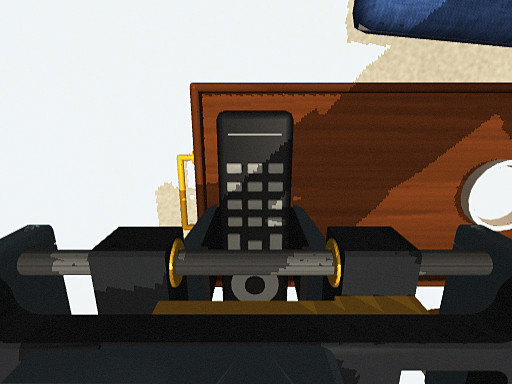

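The remote is over the right end, parallel to the rims, and its rear end is 76 mm in front of the TCP (expected 75). Lowering and releasing.

In the tool's units: 87 mm is 0.116, 85 mm is 0.1133.

Request:
{"method": "send_rows", "body": {
  "steps": [
    [0, -0.0016, 0.0533, 0, 0, 0, -0.3],
    [0, -0.0016, 0.0933, 0, 0, 0, -0.3],
    [0, -0.0016, 0.1067, 0, 0, 0, -0.3],
    [0, -0.0016, 0.1133, 0, 0, 0, -0.3],
    [0, -0.0016, 0.116, 0, 0, 0, -0.3],
    [0, -0.0016, 0.116, 0, 0, 0, -0.3],
    [0, -0.0016, 0.116, 0, 0, 0, 0.1],
    [0, -0.0016, 0.116, 0, 0, 0, 0.25],
    [0, -0.0016, 0.116, 0, 0, 0, 0.25],
    [0, -0.0016, 0.116, 0, 0, 0, 0.25],
    [0, -0.0016, 0.08, 0, 0, 0, 0.25],
    [0, -0.0016, 0.0267, 0, 0, 0, 0.25],
    [0, -0.0016, -0.0267, 0, 0, 0, 0.25],
    [0, -0.0016, -0.0267, 0, 0, 0, 0.25]
  ]
}}

```text
time: 12.8
tool_pos: [0.5737, -0.3593, 0.1474]
ee_rot: [-0.108, 0.994, -0.004, 0.005]
force: [0.3, 1.0, 0.0]
finger_gap: 0.0568
grasp_force: 0.0
```

```bash
python3 - <<'E'
from h import *
c=optics.camera_model("wrist"); im=optics.grab_frame("wrist")
for m in masks("wrist","remote",c,.026): print(*m)
totool([548,362,140],2.17)
E
```

```text
remote 0.91 [259.0, 176.0] c 568 -359 LxW 147 43 th 0.218
remote 0.51 [360.0, 145.0] c 534 -262 LxW 340 174 th -1.35
tool [ 571.  -357.5  141.7] shift [-1.319e+02  7.077e+02  7.000e-01]
turn about tool z -0.383 j6 -2.3635287806195597
```

The remote sits at tray coordinates (-2, -127) mm and straight. Now the opener.

In the tool's units: 708 mm is 0.944, -132 mm is -0.176, -0.383 rad is -0.1915.

Request:
{"method": "send_rows", "body": {
  "steps": [
    [-0.176, 0.944, 0.0133, 0, 0, -0.1915, 0.25],
    [-0.176, 0.944, 0.0133, 0, 0, -0.1915, 0.25],
    [-0.176, 0.944, 0.0133, 0, 0, -0.1915, 0.25],
    [-0.176, 0.944, 0.0133, 0, 0, -0.1915, 0.25],
    [-0.176, 0.944, 0.0133, 0, 0, -0.1915, 0.25],
    [-0.176, 0.944, 0.0133, 0, 0, -0.1915, 0.25],
    [-0.176, 0.944, 0.0133, 0, 0, -0.1915, 0.25],
    [-0.176, 0.944, 0.0133, 0, 0, -0.1915, 0.25],
    [-0.176, 0.944, 0.0133, 0, 0, -0.1915, 0.25],
    [-0.176, 0.944, 0.0133, 0, 0, -0.1915, 0.25],
    [-0.176, 0.944, 0.0133, 0, 0, -0.1915, 0.25],
    [-0.176, 0.944, 0.0133, 0, 0, -0.1915, 0.25],
    [-0.176, 0.944, 0.0133, 0, 0, -0.1915, 0.25],
    [-0.176, 0.944, 0.0133, 0, 0, -0.1915, 0.25],
    [-0.176, 0.944, 0.0133, 0, 0, -0.1915, 0.25],
    [-0.176, 0.944, 0.0133, 0, 0, -0.1915, 0.25],
    [-0.176, 0.944, 0.0133, 0, 0, -0.1915, 0.25],
    [-0.176, 0.944, 0.0133, 0, 0, -0.1915, 0.25]
  ]
}}

```text
time: 14.7
tool_pos: [0.5476, 0.3605, 0.1299]
ee_rot: [-0.294, 0.956, -0.001, -0.001]
force: [0.5, 0.4, -0.0]
finger_gap: 0.0572
grasp_force: 0.0
```

```bash
python3 - <<'E'
from h import *
c=optics.camera_model("wrist"); im=optics.grab_frame("wrist")
cv2.imwrite("pics/w5.png",im[:,:,::-1])
for m in masks("wrist","opener",c,.011): print(*m)
totool([548,362,27],2.17)
E
```

```text
opener 0.9 [261.0, 187.0] c 542 370 LxW 128 34 th 0.429
opener 0.69 [462.0, 199.0] c 449 538 LxW 143 43 th -0.423
tool [547.9 360.7 130.4] shift [ -0.9   1.  103.4]
turn about tool z -0.002 j6 -1.6029684419803247
```

View pics/w5.png

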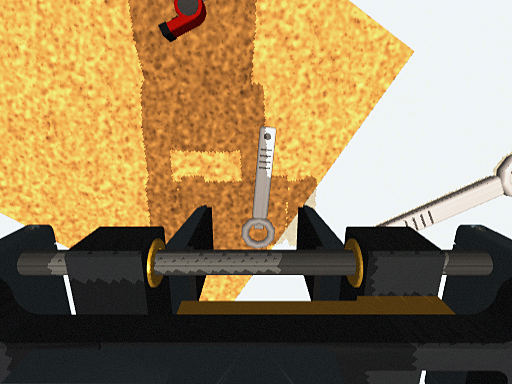

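The handle's end is at about (267,128) and the head's centre at about (258,233). The rectangle fit is skewed by the head, so I'll take the axis from these two points.

```bash
python3 - <<'E'
from h import *
c=optics.camera_model("wrist")
a,b=back(c,[[267.5,127.5],[258,233]],.011)*1000
d=b-a; L=np.hypot(*d); u=d/L; print(a,b,L,"yaw",np.arctan2(u[1],u[0]),"mid",a+65*u)
totool(list(a+62*u)+[27],np.arctan2(u[1],u[0])+np.pi/2)
E
```

```text
[489.91256438 335.55015754] [585.85465663 390.22456717] 110.42724361812795 yaw 0.5179695330416856 mid [546.38627315 367.73276492]
tool [547.9 360.7 130.4] shift [  0.2   6.9 103.4]
turn about tool z 0.079 j6 -1.6029684419803247
```

In the tool's units: 104 mm is 0.1387, 85 mm is 0.1133, 0.079 rad is 0.0395.

Request:
{"method": "send_rows", "body": {
  "steps": [
    [-0.0027, 0.0093, 0.06, 0, 0, 0.0395, 0],
    [-0.0027, 0.0093, 0.1133, 0, 0, 0.0395, 0],
    [-0.0027, 0.0093, 0.1387, 0, 0, 0.0395, 0],
    [-0.0027, 0.0093, 0.1387, 0, 0, 0.0395, 0],
    [-0.0027, 0.0093, 0.1387, 0, 0, 0.0395, 0],
    [-0.0027, 0.0093, 0.1387, 0, 0, 0.0395, -0.9],
    [-0.0027, 0.0093, 0.1387, 0, 0, 0.0395, -0.9],
    [-0.0027, 0.0093, 0.1387, 0, 0, 0.0395, -0.9],
    [-0.0027, 0.0093, 0.1387, 0, 0, 0.0395, -0.9],
    [-0.0027, 0.0093, 0.1387, 0, 0, 0.0395, -0.9],
    [-0.0027, 0.0093, 0.1387, 0, 0, 0.0395, -0.9],
    [-0.0027, 0.0093, 0.1387, 0, 0, 0.0395, -0.9],
    [-0.0027, 0.0093, 0.1067, 0, 0, 0.0395, -0.9],
    [-0.0027, 0.0093, 0.0533, 0, 0, 0.0395, -0.9],
    [-0.0027, 0.0093, 0, 0, 0, 0.0395, -0.9],
    [-0.0027, 0.0093, 0, 0, 0, 0.0395, -0.9]
  ],
  "grip_force": 25
}}

```text
time: 16.4
tool_pos: [0.5482, 0.3717, 0.1367]
ee_rot: [-0.257, 0.966, 0.002, 0.006]
force: [0.7, -0.1, -1.5]
finger_gap: 0.0157
grasp_force: 25.0
```

```bash
python3 - <<'E'
from h import *
c=optics.camera_model("wrist"); im=optics.grab_frame("wrist")
cv2.imwrite("pics/w6.png",im[:,:,::-1])
totool([545,-243,130],1.787)
E
```

```text
tool [546.7 370.7 133.6] shift [ 306.5 -531.7    1.1]
turn about tool z 0.304 j6 -1.5130331916862683
```

View pics/w6.png

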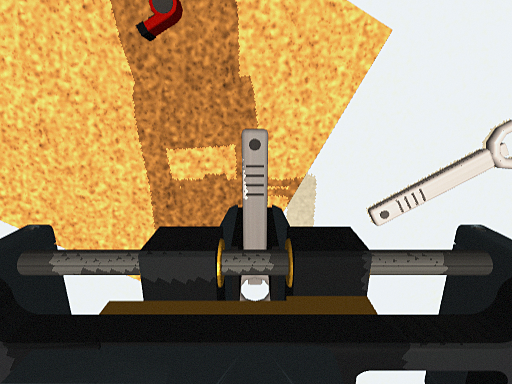

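The opener is held square with a 15.7 mm gap, and its handle end is at (255,130). Carrying it to the middle of the tray.

In the tool's units: -532 mm is -0.7093, 306 mm is 0.408, 0.304 rad is 0.152.

Request:
{"method": "send_rows", "body": {
  "steps": [
    [0.0293, -0.0507, 0, 0, 0, 0.011, -0.9],
    [0.0587, -0.1013, 0, 0, 0, 0.022, -0.9],
    [0.088, -0.152, 0, 0, 0, 0.033, -0.9],
    [0.1173, -0.2027, 0, 0, 0, 0.044, -0.9],
    [0.1467, -0.2533, 0, 0, 0, 0.055, -0.9],
    [0.176, -0.304, 0, 0, 0, 0.066, -0.9],
    [0.2053, -0.3547, 0, 0, 0, 0.077, -0.9],
    [0.2347, -0.4053, 0, 0, 0, 0.088, -0.9],
    [0.264, -0.456, 0, 0, 0, 0.099, -0.9],
    [0.2933, -0.5067, 0, 0, 0, 0.11, -0.9],
    [0.3227, -0.5573, 0, 0, 0, 0.121, -0.9],
    [0.352, -0.608, 0, 0, 0, 0.132, -0.9],
    [0.3813, -0.6587, 0, 0, 0, 0.143, -0.9],
    [0.408, -0.7093, 0, 0, 0, 0.152, -0.9],
    [0.408, -0.7093, 0, 0, 0, 0.152, -0.9],
    [0.408, -0.7093, 0, 0, 0, 0.152, -0.9]
  ]
}}

```text
time: 18.05
tool_pos: [0.5431, -0.2443, 0.1285]
ee_rot: [-0.107, 0.994, 0.001, -0.001]
force: [-0.1, -0.3, -1.2]
finger_gap: 0.0155
grasp_force: 25.0
```

```bash
python3 - <<'E'
from h import *
c=optics.camera_model("wrist"); im=optics.grab_frame("wrist")
cv2.imwrite("pics/w7.png",im[:,:,::-1])
s=r.state()["tool_pos"]
p=back(c,[255,130],s[2]-.016)[0]; d=(p-s[:2])*1000; print("handle end rel tray",d@[.977,.214],d@[-.214,.977])
for m in masks("wrist","remote",c,.026)+masks("wrist","ring_dish",c,.025): print(*m)
totool([545,-243,32],1.787)
E
```

```text
handle end rel tray -66.08437307856813 -1.1926764953027433
remote 0.75 [133.0, 178.0] c 559 -357 LxW 131 48 th 0.223
ring_dish 0.6 [376.0, 190.0] c 517 -128 LxW 72 68 th 0.892
tool [ 543.8 -242.7  129.6] shift [-1.3 -0.8 97.6]
turn about tool z 0.001 j6 -2.227993538355968
```

View pics/w7.png

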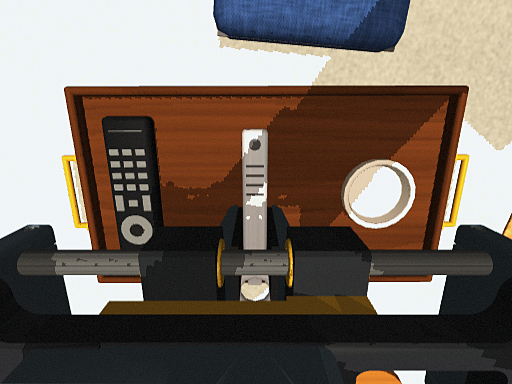

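The opener is over the middle and parallel, with its handle end 66 mm in front of the TCP (expected 65). Lowering and releasing.

In the tool's units: 97.5 mm is 0.13, 96 mm is 0.128.

Request:
{"method": "send_rows", "body": {
  "steps": [
    [-0.0013, -0.0013, 0.06, 0, 0, 0, -0.9],
    [-0.0013, -0.0013, 0.1067, 0, 0, 0, -0.9],
    [-0.0013, -0.0013, 0.1227, 0, 0, 0, -0.9],
    [-0.0013, -0.0013, 0.128, 0, 0, 0, -0.9],
    [-0.0013, -0.0013, 0.13, 0, 0, 0, -0.9],
    [-0.0013, -0.0013, 0.13, 0, 0, 0, -0.9],
    [-0.0013, -0.0013, 0.13, 0, 0, 0, -0.3],
    [-0.0013, -0.0013, 0.13, 0, 0, 0, -0.3],
    [-0.0013, -0.0013, 0.13, 0, 0, 0, -0.3],
    [-0.0013, -0.0013, 0.13, 0, 0, 0, -0.3],
    [-0.0013, -0.0013, 0.0933, 0, 0, 0, -0.3],
    [-0.0013, -0.0013, 0.04, 0, 0, 0, -0.3],
    [-0.0013, -0.0013, -0.0133, 0, 0, 0, -0.3],
    [-0.0013, -0.0013, -0.0133, 0, 0, 0, -0.3]
  ]
}}

```text
time: 19.6
tool_pos: [0.5487, -0.2466, 0.1466]
ee_rot: [-0.108, 0.994, -0.003, 0.005]
force: [0.9, -0.5, 0.0]
finger_gap: 0.0323
grasp_force: 0.0
```

```bash
python3 - <<'E'
from h import *
c=optics.camera_model("wrist"); im=optics.grab_frame("wrist")
for m in masks("wrist","opener",c,.016): print(*m)
totool([453,222,120],1.787)
E
```

```text
opener 0.91 [256.0, 179.0] c 544 -246 LxW 128 33 th 0.216
tool [ 545.7 -245.2  141.4] shift [ -9.6 476.2  20.8]
turn about tool z -0.0 j6 -2.228427072658731
```

In the tool's units: 476 mm is 0.6347, 20 mm is 0.0267, 0.4 rad is 0.2.

Request:
{"method": "send_rows", "body": {
  "steps": [
    [-0.0133, 0.6347, 0.0267, 0, 0, 0.2, 0],
    [-0.0133, 0.6347, 0.0267, 0, 0, 0.2, 0],
    [-0.0133, 0.6347, 0.0267, 0, 0, 0.2, 0],
    [-0.0133, 0.6347, 0.0267, 0, 0, 0.2, 0],
    [-0.0133, 0.6347, 0.0267, 0, 0, 0.2, 0],
    [-0.0133, 0.6347, 0.0267, 0, 0, 0.2, 0],
    [-0.0133, 0.6347, 0.0267, 0, 0, 0.2, 0],
    [-0.0133, 0.6347, 0.0267, 0, 0, 0.2, 0],
    [-0.0133, 0.6347, 0.0267, 0, 0, 0.2, 0],
    [-0.0133, 0.6347, 0.0267, 0, 0, 0.2, 0],
    [-0.0133, 0.6347, 0.0267, 0, 0, 0.2, 0],
    [-0.0133, 0.6347, 0.0267, 0, 0, 0.2, 0],
    [-0.0133, 0.6347, 0.0267, 0, 0, 0.2, 0],
    [-0.0133, 0.6347, 0.0267, 0, 0, 0.2, 0]
  ]
}}

```text
time: 21.1
tool_pos: [0.4532, 0.2208, 0.1201]
ee_rot: [0.093, 0.996, -0.0, -0.0]
force: [0.3, -0.1, 0.0]
finger_gap: 0.046
grasp_force: 0.0
```

```bash
python3 - <<'E'
from h import *
c=optics.camera_model("wrist"); im=optics.grab_frame("wrist")
for m in masks("wrist","whistle",c,.018): print(*m)
totool([453,222,120],1.387)
# rectified view at z=.023, 0.2mm/px, centred 453,222; up=+x, left=+y
pts=np.array([[-40,40],[-40,-40],[40,-40],[40,40]])+[453,222]  # world mm
T,K=c["world_to_cam"],c["intrinsics"]
P=np.c_[pts/1000,np.full(4,.023)]@T[:3,:3].T+T[:3,3]; px=(P@K.T); px=px[:,:2]/px[:,2:]
H=cv2.getPerspectiveTransform(px.astype(np.float32),np.float32([[0,480],[480,480],[480,0],[0,0]]))
cv2.imwrite("pics/wr.png",cv2.warpPerspective(im,H,(480,480),flags=cv2.INTER_CUBIC)[:,:,::-1])
E
```

```text
whistle 0.82 [258.0, 188.0] c 453 222 LxW 52 23 th -0.172
tool [453.3 221.  120.4] shift [0.5 0.9 0.4]
turn about tool z -0.002 j6 -0.954366649551839
```

View pics/wr.png

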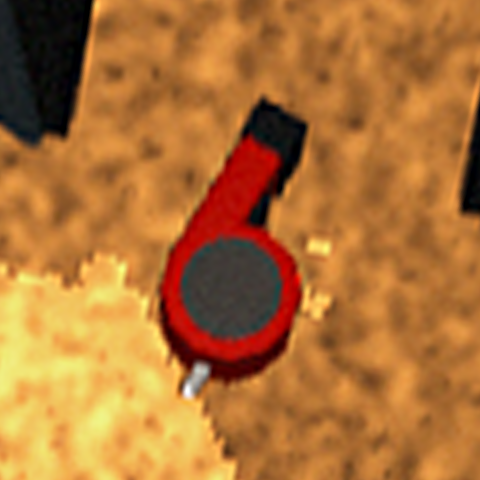

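In the rectified view (6 px/mm) the barrel centre is at (232,287), i.e. world (445,223). The mouthpiece points at yaw about -0.54. I'll grip the barrel and mouthpiece side across the whistle's y axis, with the tips 10 mm above its base.

In the tool's units: 85 mm is 0.1133, -1.3 mm is -0.0017, 0.357 rad is 0.1785.

Request:
{"method": "send_rows", "body": {
  "steps": [
    [0.004, -0.0017, 0, 0, 0, 0.075, 0],
    [0.004, -0.0017, 0.04, 0, 0, 0.15, 0],
    [0.004, -0.0017, 0.0867, 0, 0, 0.1785, 0],
    [0.004, -0.0017, 0.1133, 0, 0, 0.1785, 0],
    [0.004, -0.0017, 0.1133, 0, 0, 0.1785, 0],
    [0.004, -0.0017, 0.1133, 0, 0, 0.1785, 0],
    [0.004, -0.0017, 0.1133, 0, 0, 0.1785, -0.7],
    [0.004, -0.0017, 0.1133, 0, 0, 0.1785, -0.7],
    [0.004, -0.0017, 0.1133, 0, 0, 0.1785, -0.7],
    [0.004, -0.0017, 0.1133, 0, 0, 0.1785, -0.7],
    [0.004, -0.0017, 0.1133, 0, 0, 0.1785, -0.7],
    [0.004, -0.0017, 0.1133, 0, 0, 0.1785, -0.7],
    [0.004, -0.0017, 0.08, 0, 0, 0.1785, -0.7],
    [0.004, -0.0017, 0.0267, 0, 0, 0.1785, -0.7],
    [0.004, -0.0017, -0.0133, 0, 0, 0.1785, -0.7],
    [0.004, -0.0017, -0.0133, 0, 0, 0.1785, -0.7]
  ],
  "grip_force": 10
}}

```text
time: 22.8
tool_pos: [0.4524, 0.2226, 0.1345]
ee_rot: [0.267, 0.964, 0.003, 0.003]
force: [0.5, 0.4, 0.2]
finger_gap: 0.0234
grasp_force: 10.0
```

```bash
python3 - <<'E'
from h import *
c=optics.camera_model("wrist"); im=optics.grab_frame("wrist")
s=r.state(); print(s["finger_gap"],s["tool_pos"])
for m in masks("wrist","whistle",c,s["tool_pos"][2]-.017): print(*m)
# dish centre; whistle origin 2.6 mm ahead (along -tool x) of TCP
Q=R.from_quat(s["ee_rot"]).as_matrix()
totool([518-2.6*-Q[0,0],-127-2.6*-Q[1,0],130])
cv2.imwrite("pics/w8.png",im[:,:,::-1])
E
```

```text
0.02362830645736362 [0.45097202 0.22187202 0.13227841]
whistle 0.97 [257.0, 222.0] c 448 225 LxW 38 23 th -0.523
tool [449.8 221.4 130.7] shift [-235.2 -263.6    0.6]
```

View pics/w8.png

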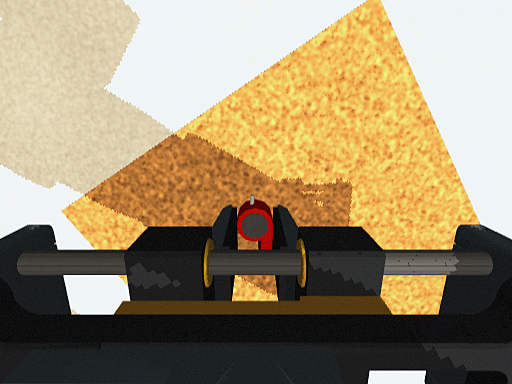

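The whistle is held with a 23.6 mm gap, its barrel at (256,222). Carrying it over the dish.

In the tool's units: -264 mm is -0.352, -203 mm is -0.2707.

Request:
{"method": "send_rows", "body": {
  "steps": [
    [-0.0387, -0.044, 0, 0, 0, 0, -0.7],
    [-0.0773, -0.088, 0, 0, 0, 0, -0.7],
    [-0.116, -0.132, 0, 0, 0, 0, -0.7],
    [-0.1547, -0.176, 0, 0, 0, 0, -0.7],
    [-0.1933, -0.22, 0, 0, 0, 0, -0.7],
    [-0.232, -0.264, 0, 0, 0, 0, -0.7],
    [-0.2707, -0.308, 0, 0, 0, 0, -0.7],
    [-0.3133, -0.352, 0, 0, 0, 0, -0.7],
    [-0.3133, -0.352, 0, 0, 0, 0, -0.7],
    [-0.3133, -0.352, 0, 0, 0, 0, -0.7],
    [-0.3133, -0.352, 0.04, 0, 0, 0, -0.7],
    [-0.3133, -0.352, 0.0533, 0, 0, 0, -0.7],
    [-0.3133, -0.352, 0.0533, 0, 0, 0, -0.7]
  ]
}}

```text
time: 24.2
tool_pos: [0.5135, -0.1243, 0.0884]
ee_rot: [0.266, 0.964, 0.0, -0.003]
force: [-0.5, -0.2, -1.0]
finger_gap: 0.0235
grasp_force: 10.0
```

```bash
python3 - <<'E'
from h import *
c=optics.camera_model("wrist"); im=optics.grab_frame("wrist")
s=r.state(); print(s["finger_gap"])
for m in masks("wrist","whistle",c,s["tool_pos"][2]-.015)+masks("wrist","ring_dish",c,.025): print(*m)
Q=R.from_quat(s["ee_rot"]).as_matrix()
totool([518-2.6*-Q[0,0],-127-2.6*-Q[1,0],47])
cv2.imwrite("pics/w9.png",im[:,:,::-1])
E
```

```text
0.023421926976672423
whistle 0.63 [257.0, 220.0] c 507 -121 LxW 35 23 th -0.522
ring_dish 0.88 [255.0, 191.0] c 505 -117 LxW 68 39 th 0.964
tool [ 515.9 -125.4   91. ] shift [ 0.  -0.4 44. ]
```

View pics/w9.png

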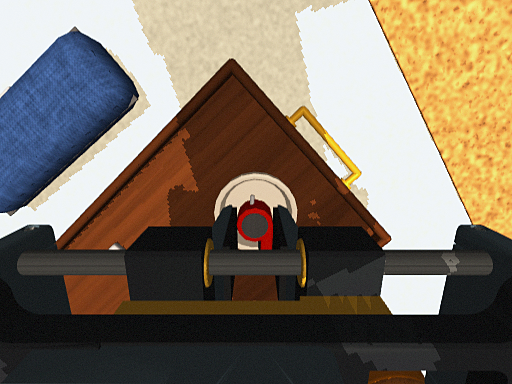

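The whistle is centred over the dish, which is seen at (256,205). Lowering to just above the dish floor and letting go.

In the tool's units: 150 mm is 0.2, -110 mm is -0.1467.

Request:
{"method": "send_rows", "body": {
  "steps": [
    [0, 0, 0.0267, 0, 0, 0, -0.7],
    [0, 0, 0.0467, 0, 0, 0, -0.7],
    [0, 0, 0.0547, 0, 0, 0, -0.7],
    [0, 0, 0.0573, 0, 0, 0, -0.7],
    [0, 0, 0.0573, 0, 0, 0, -0.7],
    [0, 0, 0.0573, 0, 0, 0, -0.7],
    [0, 0, 0.0573, 0, 0, 0, -0.3],
    [0, 0, 0.0573, 0, 0, 0, -0.3],
    [0, 0, 0.0573, 0, 0, 0, -0.3],
    [0, 0, 0.0573, 0, 0, 0, -0.3],
    [0, 0, 0.04, 0, 0, 0, -0.3],
    [0, 0, 0, 0, 0, 0, -0.3],
    [0, 0, -0.0667, 0, 0, 0, -0.3],
    [0.08, 0, -0.1333, 0, 0, 0, -0.3],
    [0.1467, 0, -0.1467, 0, 0, 0, -0.3],
    [0.2, 0.0533, -0.1467, 0, 0, 0, -0.3],
    [0.2, 0.1067, -0.1467, 0, 0, 0, -0.3],
    [0.2, 0.1067, -0.1467, 0, 0, 0, -0.3]
  ]
}}

```text
time: 26.15
tool_pos: [0.428, 0.0234, 0.2015]
ee_rot: [0.265, 0.964, 0.001, 0.001]
force: [-0.3, -0.8, -0.4]
finger_gap: 0.0318
grasp_force: 0.0
```

```bash
python3 - <<'E'
from h import *
c=optics.camera_model("top"); im=optics.grab_frame("top")
tr=lambda x,y:((x-543)*.977+(y+234)*.214, -(x-543)*.214+(y+234)*.977)
for t,z in dict(ring_dish=.025,remote=.026,opener=.016,whistle=.03,candle=.09,glasses_case=.03,succulent=.06).items():
    for m in masks("top",t,c,z): print(*m,"tray",np.round(tr(m[4],m[5])))
cv2.imwrite("pics/end.png",cv2.resize(im[130:310,290:470,::-1],None,fx=3.3,fy=3.3,interpolation=cv2.INTER_CUBIC))
E
```

```text
ring_dish 0.93 [225.0, 125.0] c 819 193 LxW 102 100 th 0.747 tray [361. 358.]
ring_dish 0.74 [349.0, 222.0] c 525 -129 LxW 67 58 th 1.216 tray [  5. 106.]
ring_dish 0.62 [175.0, 139.0] c 784 337 LxW 47 43 th 0.001 tray [358. 506.]
remote 0.69 [427.0, 205.0] c 571 -356 LxW 150 48 th 0.221 tray [   1. -125.]
opener 0.78 [387.0, 212.0] c 547 -249 LxW 129 33 th 0.289 tray [  1. -16.]
opener 0.77 [102.0, 264.0] c 436 536 LxW 177 47 th -0.598 tray [ 60. 775.]
whistle 0.62 [341.0, 228.0] c 524 -123 LxW 35 22 th -0.059 tray [  5. 113.]
candle 0.78 [336.0, 160.0] c 687 -104 LxW 92 72 th -0.509 tray [169.  96.]
glasses_case 0.84 [384.0, 277.0] c 375 -232 LxW 159 64 th -1.466 tray [-164.   38.]
succulent 0.85 [396.0, 152.0] c 728 -270 LxW 85 81 th -0.164 tray [173. -75.]
```

View pics/end.png

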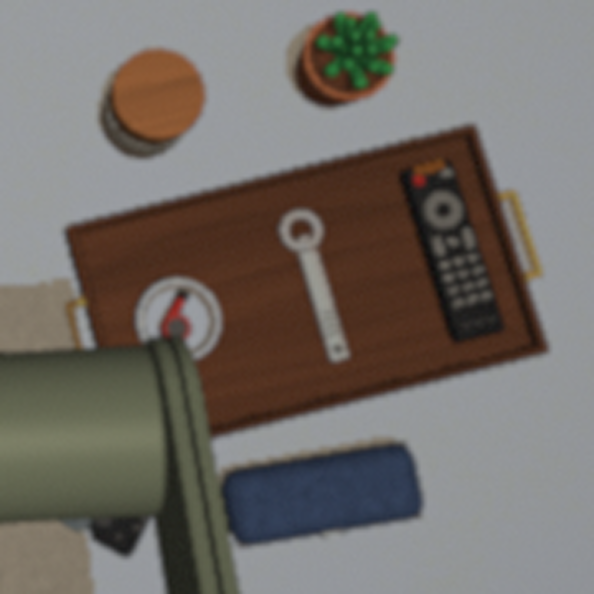

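The tray is laid correctly. The dish with the whistle flat inside is at (177,318), the opener at (318,285) with its head back, and the remote at (452,250) with its window back. The bystanders haven't moved, so I'm handing in.

```bash
python3 -c "
from cell import order; print(order.finish_job())"
```

```text
the job is handed in; nothing more can be done
None
```

I laid the tray and handed the job in after about 27 s of robot time: dish with the whistle at the left end, opener halfway, remote at the right end, and the candle, glasses case and succulent still in place. The camera check put everything within tolerance, but the hand-in returned no verdict.

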